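Stack the single-cup coffee dripper on the scale

TASK

Put the washed coffee dripper back together on the kitchen scale, one piece at a time: first stand the cup in the middle of the scale's pan, then set the filter squarely on the cup with its foot in the cup's mouth, then stand the press in the filter, and last cover it with the bell-shaped lid, fully down on the filter's rim. Everything must be upright, centred and let go; leave the shaker, the tin and the spoon where they are.

Things in the scene. Friction and masses are not known exactly. Their poses are not given: they have to be found in the camera images.
- scale_pan (a point): Low black kitchen scale, 130 x 120 mm and 22 mm high, fixed to the counter, with a round grey pan (100 mm across, 8 mm thick) on it and a narrow display on one 120 mm edge. This point is the centre of the pan's top face, 30 mm above the counter; z is up.
- cup_c (a point): White straight-sided ceramic coffee cup without a handle, open at the top: 64 mm outside diameter, 85 mm high, wall 4 mm (mouth 56 mm across), standing upright. This point is on its axis, half-way up (42.5 mm above its underside); z points out of its mouth.
- filter_c (a point): Aluminium coffee filter, 56 mm high: a foot 42 mm across and 6 mm high that goes into the cup's mouth; a brim 88 mm across, 3 mm thick, that rests on the cup's rim; above it an open chamber, 60 mm outside (grip here), 54 mm inside, its floor 12 mm above the bottom, 44 mm deep. Stands upright. This point: on its axis, 28 mm above the bottom; z up.
- press_c (a point): Dark steel filter press: a disc 42 mm across and 8 mm thick with an upright stem, 12 mm in diameter, on its middle; 80 mm high in all, standing on its disc. On the filter's floor its stem rises 36 mm above the filter's rim. This point: on its axis, 40 mm above the disc's underside; z points up the stem. Grip the stem near its top.
- lid_c (a point): Aluminium bell-shaped lid, 60 mm high: skirt 78 mm outside, 72 mm inside, 11 mm high; on it a hollow dome 44 mm outside (grip here), 38 mm inside, its top at 53 mm; a 7 mm high button on top. The shoulder inside, 8 mm above the lower edge, rests on the filter's rim; the press's stem goes in the dome (42 mm of room). This point: on its axis, 30 mm above the lower edge; z up.
- shaker_c (a point): Bystander: small black pepper shaker, 36 mm across, 51 mm high, loose. This point is on its axis, 25 mm up; z is up.
- tin_c (a point): Bystander: small round tin with a paper label, 38 mm across, 42 mm high, loose. This point is on its axis, 21 mm up; z is up.
- spoon_grip (a point): Bystander: steel spoon, 150 mm long, lying loose and flat. This point is on its handle; x points along it to the bowl.
Not all that is in view belongs to the job. Leave any blue or yellow look-alike of the part that bears lid_c alone. Of the things shaped like the part that bears scale_pan, the black one is meant.

How it is judged (in metres and radians):
On the way, in this order (a step that is already met when the one before it is completed fails the run):
1. the cup stands upright on the scale's pan, let go (horizontal distance between cup_c and scale_pan below 0.014 m and z of cup_c in the frame of scale_pan between 0.0395 and 0.0455 m and angle between cup_c's own z axis and vertical below 0.08 rad and contact force between the fingers and cup below 0.05 N and linear speed of cup below 0.02 m/s), for 0.2 s.
2. the filter sits on the cup, its foot in the cup's mouth, let go (horizontal distance between cup_c and scale_pan below 0.014 m and z of cup_c in the frame of scale_pan between 0.0395 and 0.0455 m and angle between each of cup_c, filter_c's own z axis and vertical below 0.08 rad and horizontal distance between filter_c and cup_c below 0.01 m and z of filter_c in the frame of cup_c between 0.0615 and 0.0675 m and contact force between the fingers and filter below 0.05 N and linear speed of filter below 0.02 m/s), for 0.2 s.
3. the press stands on the filter's floor, let go (horizontal distance between cup_c and scale_pan below 0.014 m and z of cup_c in the frame of scale_pan between 0.0395 and 0.0455 m and angle between each of cup_c, filter_c, press_c's own z axis and vertical below 0.08 rad and horizontal distance between filter_c and cup_c below 0.01 m and z of filter_c in the frame of cup_c between 0.0615 and 0.0675 m and horizontal distance between press_c and filter_c below 0.01 m and z of press_c in the frame of filter_c between 0.021 and 0.027 m and contact force between the fingers and press below 0.05 N and linear speed of press below 0.02 m/s), for 0.2 s.
4. the lid is seated over the filter's rim, covering the press, let go (horizontal distance between cup_c and scale_pan below 0.014 m and z of cup_c in the frame of scale_pan between 0.0395 and 0.0455 m and angle between each of cup_c, filter_c, press_c, lid_c's own z axis and vertical below 0.08 rad and horizontal distance between filter_c and cup_c below 0.01 m and z of filter_c in the frame of cup_c between 0.0615 and 0.0675 m and horizontal distance between each of press_c, lid_c and filter_c below 0.01 m and z of press_c in the frame of filter_c between 0.021 and 0.027 m and z of lid_c in the frame of filter_c between 0.047 and 0.053 m and contact force between the fingers and lid below 0.05 N and linear speed of lid below 0.02 m/s), for 0.2 s.
At the end, for the whole second after the job is handed in: Cup on the pan within 14 mm of its centre; filter seated on the cup, press on the filter's floor and lid on the filter's rim, each with axes within 10 mm and height within 3 mm of seated; all four upright within 0.08 rad, let go and at rest (all of step 4 and contact force between the fingers and cup below 0.05 N and linear speed of each of cup, filter, press below 0.02 m/s and angular speed of each of cup, filter, press, lid below 0.2 rad/s and contact force between the fingers and filter below 0.05 N and contact force between the fingers and press below 0.05 N); the robot touches nothing.
It fails at once if the pepper shaker is moved more than 30 mm or knocked over (distance of shaker_c from where it was at the start of the episode above 0.03 m or angle between shaker_c's own z axis and vertical above 0.6 rad).
It fails at once if the small tin is moved more than 30 mm or knocked over (distance of tin_c from where it was at the start of the episode above 0.03 m or angle between tin_c's own z axis and vertical above 0.6 rad).
It fails at once if the spoon is moved more than 30 mm (distance of spoon_grip from where it was at the start of the episode above 0.03 m).
It also fails if it takes over 120 s, if anything falls off the work surface, if the arm or the gripper's body presses on something with over 40 N, if the wrist force passes 120 N, or if a joint passes its speed limit or range.

ROBOT

A 7-joint arm with a two-finger parallel gripper is mounted at the origin on the work surface. World frame = base frame: x ahead of the robot, y to its left, z up, the work surface at z = 0. Lengths are in mm, angles in rad, forces in N, time in s.
With the tool pointing down it reaches from about 400 to 875 mm from the base axis. Payload 4.4 kg.
Tool frame: the origin (TCP) lies at the very end of the fingers, on their centre line; the grasp point (between the pads) lies 19 mm behind it; z points along the fingers, y is the direction in which the jaws open and shut (so a half turn about z gives the same grasp; the last joint's range is limited). The gripper opens to 85 mm and grips with 20 to 120 N. Pads are 22 mm wide; open, the fingers measure 114 mm over their backs; the gripper's body (76 mm by 85 mm) begins 54 mm behind the grasp point. The pads swing forward as they close: fully open they stand 13 mm farther back than shut.
Start: joints at [1.183, 0.628, 0.038, 1.517, -0.027, 0.996, -0.02], TCP at [205.607, -616.639, 208.113] pointing down, gripper open.
Joint ranges: [-3.06, 3.06], [-0.37, 2.12], [-1.25, 1.32], [0.18, 2.47], [-1.1, 4.24], [0.23, 1.98], [-2.94, 2.94]. Speed limits (rad/s): [2.57, 2.57, 3.14, 3.14, 3.14, 3.14, 3.14].

INTERFACE

Orientations are given as [roll, pitch, yaw] about the fixed x, y, z axes, in that order (R = Rz(yaw) Ry(pitch) Rx(roll)).
In Python, from cell import ctrl gives the robot as it stands.
- The arm moves only by the shell command python3 -m crank 'ROWS' [OPENING]. ROWS is JSON, a list that holds one entry, the list of rows, each a list of 6 numbers: the shift along the tool's x, y, z in units of 30 mm (1.0 is 30 mm), then the turn, a rotation vector about the tool's x, y, z in units of 6 degrees (1.0 is 6 degrees). In form: [[[tx, ty, tz, rx, ry, rz], ...]]. A call has 1 to 12 rows; each row shifts and turns the pose as measured when the row begins, along the tool's axes as they then stand; what a row does not reach is not made up. A row lasts 1/12 s, in which the tool goes at most 41.7 mm and 7.16 degrees, less where a joint would pass 70% of its speed; a pose out of reach is approached as far as the arm can. A call is refused whole if a number of a shift passes 1 or a number of a turn 1, either way. A call with a gripper value outside its range is refused whole. OPENING is the gripper command: -1 is fully open, 1 is shut, values between are in proportion, set as the call begins (- or left out, the last holds). The fingers move at their own pace and stop on an object; the grip force is fixed at half the most. Time passes only in rows, so rows that do not move let the fingers close. It gives the time, the measured TCP pose, the force and the opening at its end, in the units of the state.
- ctrl.read_state(): the state, without advancing time (a new reading comes with each control period).
- ctrl.get_image(name): name is "scene" or "top"; returns a dict with "color" (400x640x3 uint8, red, green, blue), "depth" (400x640 float32, mm along the optical axis (not along the pixel's ray), 0 where there is no reading), "camera_matrix" (3x3 intrinsics, pixels), "k1" (the pictures are not rectified: a ray, as slopes to the right and down, at radius r is drawn at 1 + k1 r^2 times it, then the intrinsics apply), "R" (3x3) and "t" (3): a world point X has camera coordinates R X + t. Camera axes: x right, y down, z forward; pixel columns grow to the right and rows downward; lengths in mm; the calibration is good to about 2 mm. A picture is of the moment at which its call begins.
- ctrl.finish_job(): hands the job in, once; it reports no verdict.
Trained networks look in a picture, given as the dict that the camera call returned (one of the last four; its "shot" number tells which), for a name from the list of things; names that differ only in an ending like _2 or _b are one class to them, and where a whole thing is asked for, a point or a joint stands for the part that bears it (a point fixed in the world has none). Each returns a list of dicts, best first, with "conf" (0 to 1); they miss things now and then, are a little off and sometimes report something else, mostly with a low value. They report only what shows in the picture. A call takes as long as a camera call. They do not tell look-alikes from the thing itself.
- ctrl.search_frame(query, picture): "extent" ([centre column, centre row, width, height] in pixels, round what is visible of it).
The state is a dict: "clock": time; "qpos": joint angles; "qd": joint speeds; "tau": joint torques, N m; "eef_pos": TCP position; "tool_rot": TCP orientation; "force": force on the tool from outside, world axes, zero at the start; "torque": the same for the moment, N m; "width": finger opening in mm.
Only numpy, scipy, OpenCV 4.12 (cv2) and the standard library are available. Lean on these libraries where they do the work, as an engineer would, in place of code of your own. Each camera call takes 0.05 s, during which the arm holds its last target. There are 200 camera calls.

## Working session

There is one attempt and no reset: what is moved stays moved. The work goes in short steps, Python scripts to look and compute and a shell command to move; the robot and the scene stay as the last step left them, time stands still between calls to the robot, and variables do not carry over. Pictures are saved under pics/ and viewed, about 12 in all and at most 16, crops included, and the job is handed in when it is done.

```bash
ls; mkdir -p pics; cat > h.py <<'E'
import numpy as np, cv2
from cell import ctrl
def world(im,u,v,z=None,d=None):
    """pixel -> world: on height plane z, or at depth d"""
    K=np.array(im["camera_matrix"],float);R=np.array(im["R"]);t=np.array(im["t"])
    p=np.array([(u-K[0,2])/K[0,0],(v-K[1,2])/K[1,1]]);q=p.copy()
    for _ in range(20): q=p/(1+im["k1"]*(q@q))
    ray=R.T@np.array([q[0],q[1],1]);C=-R.T@t
    s=d if d is not None else (z-C[2])/ray[2]
    return C+s*ray
def cloud(im):
    K=np.array(im["camera_matrix"],float);R=np.array(im["R"]);t=np.array(im["t"])
    v,u=np.mgrid[0:400,0:640];p=np.stack([(u-K[0,2])/K[0,0],(v-K[1,2])/K[1,1]],-1);q=p.copy()
    for _ in range(20): q=p/(1+im["k1"]*(q**2).sum(-1,keepdims=True))
    c=np.concatenate([q,np.ones_like(q[...,:1])],-1)*im["depth"][...,None]
    P=(c-t)@R; P[im["depth"]==0]=np.nan
    return P
def save(im,n): cv2.imwrite("pics/"+n,im["color"][...,::-1])
E
python3 - <<'E'
from h import *
np.set_printoptions(precision=1,suppress=True)
for n in("scene","top"):
    im=ctrl.get_image(n);save(im,n+"0.png");P=cloud(im)
    np.savez(n+"0.npz",P=P,c=im["color"])
    print(n,-np.array(im["R"]).T@im["t"],im["k1"])
    for q in "scale_pan cup_c filter_c press_c lid_c shaker_c tin_c spoon_grip".split():
        for d in ctrl.search_frame(q,im)[:4]:
            if d["conf"]<.2: continue
            u,v,w,h=d["extent"]; a=P[max(0,int(v-h/2)):int(v+h/2)+1,max(0,int(u-w/2)):int(u+w/2)+1].reshape(-1,3)
            print(q,round(d["conf"],2),np.array(d["extent"]),P[int(v),int(u)],"zmax",np.nanpercentile(a[:,2],98))
print(ctrl.read_state())
E
```

```text
pics
scene [983.4 397.4 845.3] -0.005084152547302632
scale_pan 0.95 [399.9 352.4  90.4  92.9] [648.6 328.7  31.6] zmax 31.37198520135284
scale_pan 0.84 [334.8 203.8  73.2  58.8] [456.6  13.4  29.6] zmax 32.10745695764465
scale_pan 0.26 [233.7 200.6  31.2  46.6] [ 633.2 -132.2   83. ] zmax 85.44522507816926
cup_c 0.65 [232.3 199.3  28.8  48.7] [ 633.6 -134.6   84.8] zmax 85.48357871671173
filter_c 0.59 [332.7 279.9  43.6  41.1] [606.1 133.   12.8] zmax 55.76486068697402
press_c 0.82 [438.4 265.1  21.2  30.1] [437.8 284.8  28.8] zmax 78.97166583924303
lid_c 0.97 [238.6 141.7  25.9  28.3] [ 475.  -294.9   45.3] zmax 57.65729966529961
lid_c 0.96 [271.6 123.5  28.   28.4] [ 356.3 -294.1   29.7] zmax 56.295894088165134
lid_c 0.67 [198.6 164.   31.1  32.8] [ 592.3 -314.9   36.7] zmax 56.65502951760086
shaker_c 0.55 [384.8 234.9  18.6  20.5] [451.8 153.6  32.4] zmax 50.70975437421558
tin_c 0.77 [275.4 247.6  16.6  23.5] [642.6   3.3  44.4] zmax 44.14664132527316
tin_c 0.57 [293.4 161.2  44.6  35.8] [ 411.9 -160.3   16.1] zmax 19.628779902957028
spoon_grip 0.72 [292.8 164.2  45.7  33.4] [ 418
[... 675 characters left out ...]
_c 0.73 [431.5 172.2  24.7  26.3] [ 575.7 -324.2   56.8] zmax 59.08409657523507
tin_c 0.64 [318.4 151.6  12.1  16.9] [639.1  -4.   36.8] zmax 47.58893558346482
spoon_grip 0.97 [375.1 229.4  12.5  53.9] [ 418.2 -169.6    6.6] zmax 23.18408090295015
spoon_grip 0.5 [319.6 153.8   8.9  17.8] [631.2  -6.8  43.4] zmax 47.7660576866923
{'clock': 0.9, 'qpos': array([ 1.2,  0.6,  0. ,  1.5, -0. ,  1. , -0. ]), 'qd': array([-0.,  0., -0., -0.,  0.,  0., -0.]), 'tau': array([ -0. , -56.3,   1.2, -19.4,   0. ,   0. ,  -0. ]), 'eef_pos': array([ 205.6, -616.6,  208.1]), 'tool_rot': array([-3.1, -0. ,  0.3]), 'force': array([ 0.2,  0.8, -0.5]), 'torque': array([-0.,  0.,  0.]), 'width': 85.66854568658145}
```

View pics/scene0.png

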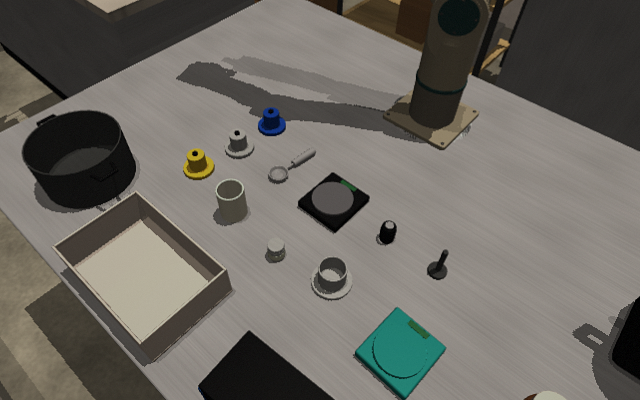

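View pics/top0.png

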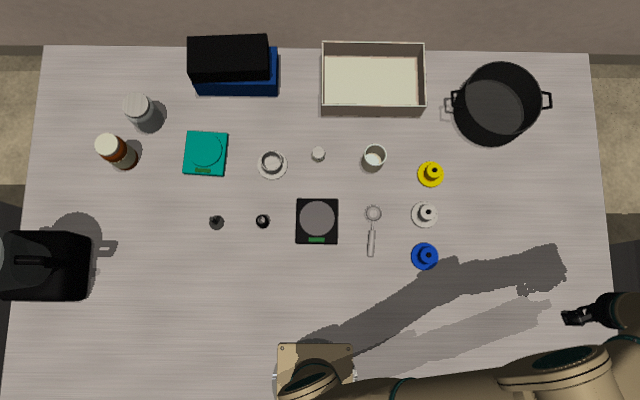

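Candidates: the scale could be black at scene (334,203) / top (317,220) or teal at scene (400,352) / top (206,152). I choose black. The lid could be silver at scene (239,142) / top (425,215), yellow at scene (199,163) or blue at scene (271,122). I choose silver. The cup is at top (373,157), the filter at (272,164), the press at (216,222), the shaker at (263,221), the tin at (318,153) and the spoon at (372,230).

```bash
cat > fit.py <<'E'
from h import *
from scipy.optimize import least_squares
np.set_printoptions(precision=1,suppress=True)
T=dict(pan=(440,-4,75,26,35,50),cup=(633,-155,60,80,92,30),filt=(605,128,55,52,60,28.5),press=(437,288,25,72,86,6),
 lid=(462,-300,42,47,64,22),shaker=(450,153,30,44,56,18),tin=(640,0,30,36,49,19),skirt=(462,-300,55,6,15,37.5),brim=(605,128,60,4,14,44))
def fit(P,name,zoff=0,ctr=None):
    x,y,w,z0,z1,r=T[name]
    if ctr is not None: x,y=ctr
    a=P.reshape(-1,3);m=(np.hypot(a[:,0]-x,a[:,1]-y)<w)&(a[:,2]>z0+zoff)&(a[:,2]<z1+zoff);a=a[m]
    if len(a)<4: return None
    ring=name in("cup","filt")
    def f(c):
        d=np.hypot(a[:,0]-c[0],a[:,1]-c[1])-r
        return d if ring else np.maximum(d,0)+1e-3*(d+r)
    s=least_squares(f,np.median(a[:,:2],0),loss="soft_l1",f_scale=2)
    return s.x,np.r_[a[:,:2].min(0),a[:,:2].max(0)],np.ptp(a,0),len(a),np.median(a[:,2])
E
python3 - <<'E'
from fit import *
for n in("scene","top"):
    d=np.load(n+"0.npz")
    for k in T:
        r=fit(d["P"],k);print(n,k,*(r if r else [None]))
s=cv2.imread("pics/scene0.png");t=cv2.imread("pics/top0.png")
A=cv2.resize(s[100:230,170:370],(800,520),interpolation=cv2.INTER_CUBIC);cv2.imwrite("pics/crop1.png",A)
E
```

```text
scene pan [445.3  -1.6] [386.  -52.4 495.1  49.1] [109.1 101.5   8.2] 1093 29.936145604183032
scene cup [ 618.2 -160.5] [ 585.9 -192.2  649.5 -128.4] [63.6 63.7  7.6] 172 83.95686194597982
scene filt [605.5 131. ] [574.7 100.6 635.  161.1] [60.3 60.5  6.8] 151 54.90893910222363
scene press [433.4 286.2] [426.5 280.5 439.1 292.2] [12.6 11.7 10.2] 35 78.96292529833288
scene lid [ 462.8 -311.3] [ 440.6 -334.   485.6 -288. ] [44.9 46.  16.2] 177 52.785166601282384
scene shaker [438.4 152.5] [422.5 138.1 451.4 168.6] [28.9 30.5  8.5] 84 48.30833844166792
scene tin [635.5  -2.7] [617.1 -21.2 652.6  15.2] [35.4 36.4  9.6] 194 41.48727215533799
scene skirt [ 463.6 -308.9] [ 422.7 -346.9  501.7 -271.7] [79.  75.2  8.9] 278 11.077483339822209
scene brim [605.5 130.6] [558.   86.7 653.5 174.9] [95.5 88.3  9.9] 715 9.484447077768491
top pan [442.   -2.8] [376.8 -59.5 502.5  55.8] [125.7 115.3   9. ] 960 30.3152857329951
top cup [ 617.5 -162.3] [ 586.8 -193.1  649.1 -131.3] [62.3 61.9 11.1] 108 85.09069432964117
top filt [605.5 129.6] [576.  100.7 635.5 157.8] [59.4 57.   7.8] 74 54.95218593859371
top press [433.5 284.5] [428.1 279.9 439.4 290.3] [11.3 10.3 10.4] 16 79.8675405633284
top lid [ 462.7 -312. ] [ 441.1 -333.1  484.5 -291. ] [43.3 42.1 16.8] 188 54.47930954422884
top shaker [433.9 150.5] [420.3 136.2 449.3 167.3] [29.  31.1 11.6] 63 49.12280672825259
top tin [635.3  -4.6] [618.2 -21.2 653.4  13.3] [35.2 34.5 11.8] 121 42.26299629234035
top skirt [ 463.4 -311.3] [ 410.6 -350.7  516.3 -254. ] [105.7  96.8   8.9] 306 10.963337701472247
top brim [604.6 129.2] [547.2  71.7 662.5 182.9] [115.2 111.3   9.9] 463 9.881501969831374
```

View pics/crop1.png

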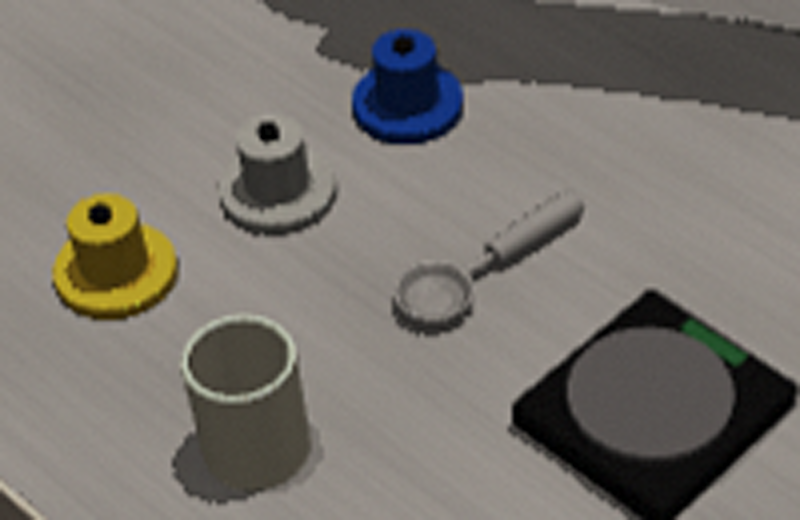

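The crop shows the silver lid at crop (270,175), between the yellow and blue ones, and the black scale at (655,395), which confirms both choices. The two cameras agree within 2 mm: cup (618,-161), filter (605,130), press (433,285), lid (463,-312). First I refine the pan centre and work out the first shift.

```bash
cat > go.py <<'E'
import sys
from h import *
from scipy.spatial.transform import Rotation as Ro
s=ctrl.read_state();R=Ro.from_euler("xyz",s["tool_rot"]);p=np.array(s["eef_pos"])
Rg=Ro.from_euler("xyz",[np.pi,0,float(sys.argv[4]) if len(sys.argv)>4 else 0])
np.set_printoptions(precision=3,suppress=True)
d=np.array(sys.argv[1:4],float)-p
print("t",s["clock"],"tcp",p,"rot",s["tool_rot"],"w",s["width"],"F",s["force"])
print("turn units",np.degrees((R.inv()*Rg).as_rotvec())/6,"shift units now",R.inv().apply(d)/30,"after turn",Rg.inv().apply(d)/30)
E
python3 - <<'E'
from h import *
for n in("scene","top"):
    im=ctrl.get_image(n);P=cloud(im);c=im["color"].astype(int)
    m=(np.hypot(P[...,0]-443,P[...,1]+2)<80)&(P[...,2]>22)&(c.min(-1)>45)&(c.max(-1)-c.min(-1)<25)
    k,l,st,ce=cv2.connectedComponentsWithStats(m.astype(np.uint8));i=1+st[1:,4].argmax()
    print(n,st[i],ce[i],world(im,*ce[i],z=30))
E
python3 go.py 618 -161 200
```

```text
scene [ 312  182   42   33 1078] [332.27829314 197.79313544] [4.47387095e+02 4.28523778e-01 3.00000000e+01]
top [299 201  36  35 977] [316.62128966 217.86489253] [445.03462406  -1.85496695  30.        ]
t 1.0 tcp [ 205.635 -616.621  208.12 ] rot [ 3.142 -0.     0.322] w 85.50757047724198 F [-0.199 -0.223  0.658]
turn units [-0.    -0.001  3.073] shift units now [ 17.843 -10.06    0.272] after turn [ 13.745 -15.187   0.271]
```

```bash
python3 -m crank '[[[0,0,0,0,0,1],[0,0,0,0,0,1],[0,0,0,0,0,1],[0.6,-0.7,0,0,0,0],[0.8,-0.9,0,0,0,0],[0.8,-0.9,0,0,0,0],[0.8,-0.9,0,0,0,0],[0.8,-0.9,0,0,0,0],[0.8,-0.9,0,0,0,0],[0.8,-0.9,0,0,0,0],[0.8,-0.9,0,0,0,0],[0.8,-0.9,0,0,0,0]]]' -1; python3 go.py 618 -161 140
```

```text
clock: 2.0
eef_pos: [417.1, -383.5, 206.4]
tool_rot: [3.132, 0.004, -0.03]
force: [0.7, 0.4, -1.3]
width: 85.6
t 2.0 tcp [ 417.125 -383.493  206.414] rot [ 3.132  0.004 -0.03 ] w 85.61180378690143 F [ 0.699  0.419 -1.323]
turn units [ 0.089  0.039 -0.283] shift units now [ 6.481 -7.632  2.117] after turn [ 6.696 -7.416  2.214]
```

```bash
python3 -m crank '[[[0.8,-0.9,0,0,0,-0.28],[0.8,-0.9,0,0,0,0],[0.8,-0.9,0.1,0,0,0],[0.8,-0.9,0.1,0,0,0],[0.8,-0.9,0.2,0,0,0],[0.8,-0.9,0.2,0,0,0],[0.8,-0.9,0.3,0,0,0],[0.5,-0.5,0.3,0,0,0],[0,0,0,0,0,0]]]' -1; python3 go.py 618 -161.4 100
```

```text
clock: 2.75
eef_pos: [616.6, -158.5, 168.6]
tool_rot: [3.136, -0.006, 0.014]
force: [0.7, 1.3, 0.4]
width: 85.3
t 2.75 tcp [ 616.556 -158.535  168.603] rot [ 3.136 -0.006  0.014] w 85.2837628125005 F [0.712 1.251 0.36 ]
turn units [ 0.058 -0.057  0.133] shift units now [0.033 0.082 2.288] after turn [0.048 0.096 2.287]
```

```bash
python3 -m crank '[[[0.05,0.1,0.7,0.06,-0.06,0.13],[0,0,0.9,0,0,0],[0,0,0.9,0,0,0],[0,0,0.8,0,0,0],[0,0,0.6,0,0,0],[0,0,0.3,0,0,0],[0,0,0,0,0,0]]]' -1; python3 go.py 618 -161.4 40
```

```text
clock: 3.33
eef_pos: [621.1, -162.4, 40.0]
tool_rot: [3.14, -0.005, 0.004]
force: [0.2, -0.1, 0.9]
width: 85.4
t 3.3333 tcp [ 621.066 -162.426   40.043] rot [ 3.14  -0.005  0.004] w 85.44334204575165 F [ 0.185 -0.143  0.865]
turn units [ 0.02  -0.045  0.036] shift units now [-0.102 -0.035  0.001] after turn [-0.102 -0.034  0.001]
```

```bash
python3 -m crank '[[[-0.1,0,0,0.02,-0.04,0.04],[0,0,0,0,0,0],[0,0,0,0,0,0],[0,0,0,0,0,0],[0,0,0,0,0,0],[0,0,0,0,0,0],[0,0,0,0,0,0],[0,0,0,0,0,0]]]' 1; python3 go.py 446 -1 150
```

```text
clock: 4.0
eef_pos: [620.1, -164.9, 45.9]
tool_rot: [3.139, -0.007, -0.003]
force: [0.1, -0.5, -1.7]
width: 61.3
t 4.0 tcp [ 620.117 -164.897   45.918] rot [ 3.139 -0.007 -0.003] w 61.309538947543174 F [ 0.061 -0.478 -1.695]
turn units [ 0.02  -0.068 -0.025] shift units now [-5.793 -5.441 -3.522] after turn [-5.804 -5.463 -3.469]
```

```bash
python3 -m crank '[[[0,0,0,0,0,0],[0,0,-0.2,0,0,0],[0,0,-0.5,0,0,0],[0,0,-0.8,0,0,0],[0,0,-0.9,0,0,0],[0,0,-0.9,0,0,0],[0,0,-0.6,0,0,0],[0,0,0,0,0,0]]]' 1; python3 - <<'E'
from fit import *
for n in("scene","top"):
    im=ctrl.get_image(n);save(im,n+"1.png")
s=cv2.imread("pics/scene1.png");cv2.imwrite("pics/s1.png",cv2.resize(s[100:260,150:350],(600,480)))
E
python3 go.py 446 -1 150
```

```text
clock: 4.67
eef_pos: [617.2, -164.0, 167.1]
tool_rot: [3.141, -0.001, -0.002]
force: [1.0, 0.0, -1.3]
width: 61.2
t 4.7667 tcp [ 615.235 -163.387  163.582] rot [-3.141  0.004 -0.002] w 61.358439226535985 F [ 0.367  0.064 -2.069]
turn units [-0.005  0.039 -0.023] shift units now [-5.652 -5.399  0.478] after turn [-5.641 -5.413  0.453]
```

View pics/s1.png

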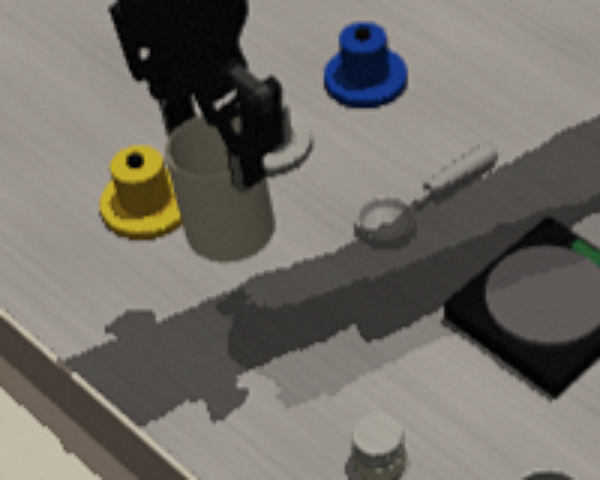

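```bash
python3 -m crank '[[[-0.4,-0.4,0,0,0,0],[-0.7,-0.7,0,0,0,0],[-0.8,-0.75,0,0,0,0],[-0.8,-0.75,0,0,0,0],[-0.8,-0.75,0,0,0,0],[-0.8,-0.75,0,0,0,0],[-0.6,-0.5,0,0,0,0],[-0.4,-0.4,0,0,0,0],[-0.2,-0.2,0,0,0,0],[0,0,0,0,0,0],[0,0,0,0,0,0]]]' 1; python3 go.py 447 -1 100
```

```text
clock: 5.68
eef_pos: [429.6, -2.0, 148.1]
tool_rot: [3.14, 0.035, -0.003]
force: [0.1, 0.1, -1.4]
width: 61.1
t 5.6833 tcp [429.614  -1.976 148.119] rot [ 3.14   0.035 -0.003] w 61.14396602825623 F [ 0.105  0.097 -1.407]
turn units [ 0.019  0.335 -0.032] shift units now [ 0.635 -0.038  1.583] after turn [ 0.58  -0.033  1.604]
```

```bash
python3 -m crank '[[[0.35,0,0.3,0.02,0.3,-0.03],[0.2,0,0.5,0,0,0],[0,0,0.4,0,0,0],[0,0,0.2,0,0,0],[0,0,0,0,0,0],[0,0,0,0,0,0]]]' 1; python3 - <<'E'
from fit import *
for n in("scene","top"):
    im=ctrl.get_image(n);P=cloud(im);a=P.reshape(-1,3);c=im["color"].reshape(-1,3).astype(int)
    m=(np.hypot(a[:,0]-446,a[:,1]+1)<40)&(a[:,2]>35)&(c.min(-1)>75);print(n,np.nanpercentile(a[m],[1,50,99],axis=0))
E
python3 go.py 447 -1 76
```

```text
clock: 6.18
eef_pos: [453.4, -7.9, 102.7]
tool_rot: [3.138, -0.003, -0.007]
force: [-0.6, -0.4, -1.3]
width: 61.1
scene [[428.9 -35.2 144. ]
 [478.6  -7.1 503.8]
 [484.4  34.9 509.2]]
top [[432.1 -38.7 505.6]
 [452.1  25.9 549.1]
 [479.9  37.5 555.2]]
t 6.2833 tcp [453.44   -7.678 103.171] rot [ 3.139 -0.004 -0.007] w 60.944469455812644 F [ 0.46  -0.361 -1.745]
turn units [ 0.029 -0.04  -0.067] shift units now [-0.22  -0.224  0.904] after turn [-0.215 -0.223  0.906]
```

```bash
python3 -m crank '[[[-0.2,-0.2,0.3,0,0,-0.07],[0,0,0.3,0,0,0],[0,0,0.15,0,0,0],[0,0,0,0,0,0]]]' 1; python3 go.py 447 -1 76
```

```text
clock: 6.62
eef_pos: [450.2, -2.2, 81.6]
tool_rot: [3.138, -0.01, -0.0]
force: [-0.1, 0.1, -1.8]
width: 61.0
t 6.6167 tcp [450.19   -2.227  81.626] rot [ 3.138 -0.01  -0.   ] w 61.02035086101851 F [-0.068  0.129 -1.778]
turn units [ 0.03  -0.095 -0.003] shift units now [-0.108 -0.041  0.186] after turn [-0.106 -0.041  0.188]
```

```bash
python3 -m crank '[[[-0.1,-0.04,0.1,0.03,-0.09,0],[0,0,0.06,0,0,0]]]' 1;python3 -m crank '[[[0,0,0.06,0,0,0]]]' 1; python3 go.py 447 -1 76
```

```text
clock: 6.78
eef_pos: [447.8, -1.3, 76.9]
tool_rot: [-3.141, -0.001, -0.001]
force: [0.2, -0.2, -2.2]
width: 60.9
clock: 6.87
eef_pos: [448.3, -1.4, 75.2]
tool_rot: [-3.141, -0.002, -0.001]
force: [-0.1, 0.1, -0.3]
width: 61.2
t 6.8667 tcp [448.251  -1.447  75.165] rot [-3.141 -0.002 -0.001] w 61.18415952860659 F [-0.069  0.059 -0.312]
turn units [-0.001 -0.015 -0.01 ] shift units now [-0.042 -0.015 -0.028] after turn [-0.042 -0.015 -0.028]
```

```bash
python3 -m crank '[[[0,0,0.05,0,0,0]]]' 1; python3 -m crank '[[[0,0,0.05,0,0,0]]]' 1;python3 go.py 447 -1 76
```

```text
clock: 6.95
eef_pos: [448.4, -1.6, 73.6]
tool_rot: [-3.141, -0.002, -0.001]
force: [-0.2, -0.8, -1.8]
width: 61.3
clock: 7.03
eef_pos: [448.7, -1.6, 72.0]
tool_rot: [-3.141, -0.002, -0.001]
force: [-0.1, -1.1, -1.4]
width: 61.1
t 7.0333 tcp [448.685  -1.632  72.046] rot [-3.141 -0.002 -0.001] w 61.10421545668249 F [-0.057 -1.091 -1.433]
turn units [-0.001 -0.021 -0.012] shift units now [-0.056 -0.021 -0.132] after turn [-0.056 -0.021 -0.132]
```

```bash
for i in 1; do python3 -m crank '[[[0,0,0.05,0,0,0]]]' 1; python3 -m crank '[[[0,0,0.05,0,0,0]]]' 1; done; python3 go.py 447 -1 70
```

```text
clock: 7.12
eef_pos: [449.1, -1.5, 71.3]
tool_rot: [-3.141, -0.003, -0.001]
force: [-5.5, 2.5, 35.9]
width: 60.9
clock: 7.2
eef_pos: [449.3, -1.5, 71.4]
tool_rot: [-3.141, -0.004, -0.002]
force: [-5.8, 0.4, 32.1]
width: 61.3
t 7.2 tcp [449.26   -1.533  71.406] rot [-3.141 -0.004 -0.002] w 61.2875308195127 F [-5.758  0.435 32.06 ]
turn units [-0.008 -0.036 -0.016] shift units now [-0.076 -0.018  0.047] after turn [-0.075 -0.018  0.047]
```

```bash
python3 -m crank '[[[0,0,-0.04,0,0,0],[0,0,0,0,0,0],[0,0,0,0,0,0],[0,0,0,0,0,0],[0,0,0,0,0,0]]]' -1; python3 go.py 447 -1 70;python3 -m crank '[[[0,0,-0.3,0,0,0],[0,0,-0.6,0,0,0],[0,0,-0.9,0,0,0],[0,0,-0.9,0,0,0],[0,0,-0.9,0,0,0],[0,0,-0.6,0,0,0]]]' -1;  python3 go.py 604.5 130 140
```

```text
clock: 7.62
eef_pos: [450.8, -1.7, 73.9]
tool_rot: [-3.141, -0.008, -0.002]
force: [-0.9, 0.6, -1.6]
width: 85.5
t 7.6167 tcp [450.77   -1.662  73.933] rot [-3.141 -0.008 -0.002] w 85.45461644443951 F [-0.869  0.601 -1.553]
turn units [-0.009 -0.073 -0.019] shift units now [-0.127 -0.022  0.13 ] after turn [-0.126 -0.022  0.131]
clock: 8.12
eef_pos: [445.8, -2.1, 202.7]
tool_rot: [-3.142, 0.005, -0.002]
force: [0.6, 0.9, -0.2]
width: 85.5
t 8.1167 tcp [445.758  -2.091 202.721] rot [-3.142  0.005 -0.002] w 85.4571343843803 F [ 0.567  0.922 -0.224]
turn units [-0.001  0.048 -0.023] shift units now [ 5.291 -4.416  2.064] after turn [ 5.291 -4.403  2.091]
```

```bash
python3 -m crank '[[[0.5,-0.4,0,0,0,0],[0.9,-0.7,0,0,0,0],[0.9,-0.8,0.1,0,0,0],[0.9,-0.8,0.2,0,0,0],[0.9,-0.7,0.4,0,0,0],[0.7,-0.6,0.5,0,0,0],[0.4,-0.3,0.5,0,0,0],[0,0,0.3,0,0,0],[0,0,0,0,0,0]]]' -1; python3 - <<'E'
from fit import *
for n in("scene","top"):
    im=ctrl.get_image(n);save(im,n+"2.png");P=cloud(im)
    print(n,fit(P,"cup",30,(446,-1)),fit(P,"filt"))
E
python3 go.py 605.3 130 80
```

```text
clock: 8.87
eef_pos: [611.1, 131.3, 152.4]
tool_rot: [-3.139, -0.01, -0.007]
force: [0.1, -0.1, -1.3]
width: 85.7
scene None (array([605.5, 131.1]), array([575.8, 100.9, 635.1, 160.7]), array([59.3, 59.8,  7.4]), 150, np.float64(55.2904349102902))
top (array([450.3,  -0.7]), array([418.5, -31. , 480.5,  30.2]), array([62.1, 61.3, 10.4]), 113, np.float64(115.10765458706854)) None
t 8.9667 tcp [611.603 130.641 154.293] rot [-3.138 -0.012 -0.008] w 85.14079944177684 F [-0.551 -0.331  0.349]
turn units [-0.033 -0.116 -0.075] shift units now [-0.24   0.032  2.474] after turn [-0.21   0.021  2.476]
```

```bash
python3 -m crank '[[[-0.22,0.03,0.5,-0.03,-0.12,-0.07],[0,0,0.9,0,0,0],[0,0,0.9,0,0,0],[0,0,0.6,0,0,0],[0,0,0.3,0,0,0],[0,0,0,0,0,0]]]' -1; python3 go.py 605.3 130 18
```

```text
clock: 9.47
eef_pos: [603.4, 123.1, 60.8]
tool_rot: [3.14, -0.004, -0.006]
force: [0.2, 0.6, 0.3]
width: 85.3
t 9.4667 tcp [603.358 123.14   60.797] rot [ 3.14  -0.004 -0.006] w 85.25518505078553 F [0.151 0.613 0.307]
turn units [ 0.012 -0.037 -0.06 ] shift units now [ 0.058 -0.231  1.426] after turn [ 0.065 -0.229  1.427]
```

```bash
python3 -m crank '[[[0.07,-0.23,0,0,0,0],[0,0,0,0,0,0]]]' -1; python3 go.py 605.3 130 18
```

```text
clock: 9.63
eef_pos: [605.4, 129.1, 62.1]
tool_rot: [3.14, -0.004, -0.008]
force: [0.8, 0.4, 0.7]
width: 85.6
t 9.6333 tcp [605.384 129.133  62.079] rot [ 3.14  -0.004 -0.008] w 85.62527768583165 F [0.845 0.447 0.685]
turn units [ 0.015 -0.037 -0.08 ] shift units now [-0.009 -0.031  1.469] after turn [-0.003 -0.029  1.469]
```

```bash
python3 -m crank '[[[0,-0.03,0.5,0,0,0],[0,0,0.5,0,0,0],[0,0,0.35,0,0,0],[0,0,0.1,0,0,0],[0,0,0,0,0,0]]]' -1; python3 go.py 605.3 130 18
```

```text
clock: 10.05
eef_pos: [611.2, 132.2, 24.2]
tool_rot: [-3.14, -0.016, -0.007]
force: [-0.7, -0.7, -1.0]
width: 85.8
t 10.05 tcp [611.241 132.216  24.238] rot [-3.14  -0.016 -0.007] w 85.80823661305546 F [-0.718 -0.675 -1.021]
turn units [-0.016 -0.156 -0.068] shift units now [-0.201  0.076  0.205] after turn [-0.198  0.074  0.208]
```

```bash
python3 -m crank '[[[-0.2,0.07,0.17,-0.02,-0.16,-0.07],[0,0,0,0,0,0]]]' -1; python3 go.py 605.3 130 18
```

```text
clock: 10.22
eef_pos: [605.6, 130.3, 20.1]
tool_rot: [3.141, 0.0, 0.001]
force: [0.4, -1.3, 0.0]
width: 85.4
t 10.2167 tcp [605.631 130.303  20.067] rot [3.141 0.    0.001] w 85.44060653777784 F [ 0.356 -1.324  0.009]
turn units [0.003 0.001 0.012] shift units now [-0.011  0.01   0.069] after turn [-0.011  0.01   0.069]
```

```bash
python3 -m crank '[[[0,0,0,0,0,0],[0,0,0,0,0,0],[0,0,0,0,0,0],[0,0,0,0,0,0],[0,0,0,0,0,0],[0,0,0,0,0,0],[0,0,0,0,0,0]]]' 1; python3 go.py 605.3 130 18;python3 -m crank '[[[0,0,-0.2,0,0,0],[0,0,-0.5,0,0,0],[0,0,-0.9,0,0,0],[0,0,-0.9,0,0,0],[0,0,-0.9,0,0,0],[0,0,-0.9,0,0,0],[0,0,-0.9,0,0,0],[0,0,-0.5,0,0,0],[0,0,0,0,0,0]]]' 1;  python3 go.py 450 -1 200
```

```text
clock: 10.8
eef_pos: [607.0, 130.4, 22.3]
tool_rot: [-3.141, -0.003, 0.001]
force: [-1.2, -0.2, -0.4]
width: 56.1
t 10.8 tcp [607.01  130.367  22.329] rot [-3.141 -0.003  0.001] w 56.090760840973196 F [-1.176 -0.151 -0.406]
turn units [-0.005 -0.027  0.008] shift units now [-0.057  0.012  0.144] after turn [-0.057  0.012  0.144]
clock: 11.55
eef_pos: [603.7, 129.5, 200.6]
tool_rot: [3.14, 0.005, 0.001]
force: [0.5, -0.0, -1.3]
width: 56.5
t 11.55 tcp [603.741 129.518 200.647] rot [3.14  0.005 0.001] w 56.48931256224617 F [ 0.512 -0.028 -1.343]
turn units [0.013 0.044 0.006] shift units now [-5.127  4.347  0.051] after turn [-5.125  4.351  0.022]
```

```bash
python3 -m crank '[[[-0.4,0.3,0,0,0,0],[-0.7,0.6,0,0,0,0],[-0.8,0.7,0,0,0,0],[-0.8,0.7,0,0,0,0],[-0.8,0.7,0,0,0,0],[-0.7,0.6,0,0,0,0],[-0.5,0.4,0,0,0,0],[-0.2,0.2,0,0,0,0],[0,0,0,0,0,0],[0,0,0,0,0,0]]]' 1; python3 - <<'E'
from fit import *
for n in("scene","top"):
    im=ctrl.get_image(n);save(im,n+"3.png");P=cloud(im)
s=cv2.imread("pics/scene3.png");cv2.imwrite("pics/s3.png",cv2.resize(s[80:240,240:440],(600,480)))
E
python3 go.py 450 -1 150
```

```text
clock: 12.38
eef_pos: [446.3, 0.4, 195.2]
tool_rot: [-3.141, 0.01, 0.003]
force: [0.3, 1.1, -0.9]
width: 56.6
t 12.4833 tcp [447.095   0.979 195.291] rot [-3.141  0.009  0.005] w 56.26964465926655 F [-0.311 -0.123 -1.78 ]
turn units [-0.007  0.09   0.045] shift units now [0.111 0.068 1.509] after turn [0.097 0.066 1.51 ]
```

View pics/s3.png

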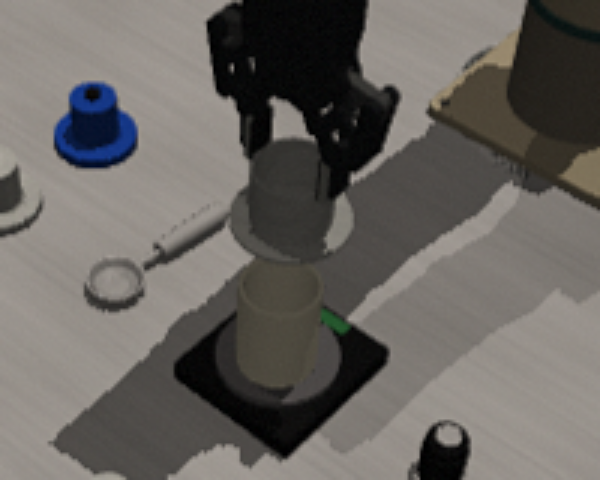

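The filter is held level over the cup, with its brim at crop (292,215) and the cup's rim at (280,290). Before lowering, I measure both axes.

```bash
cat > ring.py <<'E'
from fit import *
def ring(P,ctr,z0,z1,r,w):
    a=P.reshape(-1,3);a=a[(np.hypot(a[:,0]-ctr[0],a[:,1]-ctr[1])<w)&(a[:,2]>z0)&(a[:,2]<z1)]
    if len(a)<8: return None
    f=lambda c:np.hypot(a[:,0]-c[0],a[:,1]-c[1])-r
    s=least_squares(f,ctr,loss="soft_l1",f_scale=1)
    return s.x,len(a),np.median(abs(s.fun)),a.mean(0)
E
python3 - <<'E'
from ring import *
im=ctrl.get_image("scene");P=cloud(im)
print("cup body",ring(P,(450,-1),45,110,32,37),"rim",ring(P,(450,-1),109,119,30,36))
a=P.reshape(-1,3);a=a[(np.hypot(a[:,0]-450,a[:,1])<60)]
print(np.histogram(a[:,2],np.arange(100,240,4)))
print("brim",ring(P,(448,0),176,186,37,48),"chamber",ring(P,(448,0),188,222,30,34))
E
```

```text
cup body (array([450.4,   0.8]), 831, np.float64(1.867391380033066), array([454.4,   3.7,  81.2])) rim (array([450.7,   1.1]), 154, np.float64(1.2032507838564737), array([457.2,   4.9, 113.5]))
(array([ 63,  65,  53, 106,  11,   0,   0,   0,   0,   0,   0,   0,   0,
         0,   0,   0,   0,   0,   0,  16, 364,  99,  71,  64,  68,  58,
        66,  74,  56,  68,  67,  80,  90,  27]), array([100, 104, 108, 112, 116, 120, 124, 128, 132, 136, 140, 144, 148,
       152, 156, 160, 164, 168, 172, 176, 180, 184, 188, 192, 196, 200,
       204, 208, 212, 216, 220, 224, 228, 232, 236]))
brim (array([446.1,   1.8]), 443, np.float64(4.188391129445591), array([458.5,  10.9, 182.4])) chamber (array([446.1,   2.4]), 556, np.float64(1.487233482976638), array([450. ,   2. , 204.9]))
```

```bash
python3 -m crank '[[[0.15,0.04,0.3,0,0.09,0.05],[0,0,0.4,0,0,0],[0,0,0.4,0,0,0],[0,0,0.2,0,0,0],[0,0,0,0,0,0]]]' 1; python3 go.py 451.6 -0.3 138
```

```text
clock: 12.95
eef_pos: [458.8, 4.9, 154.9]
tool_rot: [-3.139, -0.007, 0.008]
force: [0.7, -0.1, -1.5]
width: 56.4
t 12.95 tcp [458.832   4.925 154.909] rot [-3.139 -0.007  0.008] w 56.3953170801026 F [ 0.673 -0.145 -1.465]
turn units [-0.024 -0.071  0.072] shift units now [-0.247  0.174  0.561] after turn [-0.241  0.174  0.564]
```

```bash
python3 -m crank '[[[-0.24,0.17,0,-0.02,-0.07,0.07],[0,0,0,0,0,0]]]' 1; python3 -m crank '[[[0,0,0.3,0,0,0],[0,0,0.1,0,0,0],[0,0,0,0,0,0]]]' 1; python3 go.py 451.6 -0.3 138
```

```text
clock: 13.12
eef_pos: [451.9, 0.3, 154.6]
tool_rot: [-3.141, 0.001, 0.002]
force: [-0.1, 0.3, -1.1]
width: 56.1
clock: 13.37
eef_pos: [453.1, 0.4, 142.9]
tool_rot: [-3.141, -0.002, 0.001]
force: [-0.5, -0.3, -1.5]
width: 56.4
t 13.3667 tcp [453.072   0.353 142.874] rot [-3.141 -0.002  0.001] w 56.41598817670299 F [-0.482 -0.344 -1.527]
turn units [-0.005 -0.021  0.013] shift units now [-0.049  0.022  0.162] after turn [-0.049  0.022  0.162]
```

```bash
python3 -m crank '[[[-0.05,0.02,0.12,0,-0.02,0.01],[0,0,0.1,0,0,0]]]' 1; python3 -m crank '[[[0,0,0.06,0,0,0]]]' 1;  python3 go.py 451.6 -0.3 131
```

```text
clock: 13.53
eef_pos: [451.9, -0.3, 136.3]
tool_rot: [-3.141, -0.001, 0.0]
force: [-0.1, 0.2, -1.5]
width: 56.3
clock: 13.62
eef_pos: [451.9, -0.3, 134.2]
tool_rot: [-3.141, -0.001, -0.0]
force: [-0.3, -0.2, -1.0]
width: 56.4
t 13.6167 tcp [451.885  -0.342 134.156] rot [-3.141 -0.001 -0.   ] w 56.383848223365376 F [-0.345 -0.192 -0.994]
turn units [-0.007 -0.01  -0.001] shift units now [-0.01  -0.001  0.105] after turn [-0.009 -0.001  0.105]
```

```bash
python3 -m crank '[[[0,0,0.05,0,0,0]]]' 1; python3 -m crank '[[[0,0,0.05,0,0,0]]]' 1
```

```text
clock: 13.7
eef_pos: [451.8, -0.4, 132.4]
tool_rot: [-3.141, -0.001, -0.0]
force: [-0.7, 0.2, -1.4]
width: 56.6
clock: 13.78
eef_pos: [451.8, -0.4, 130.7]
tool_rot: [-3.141, -0.001, -0.0]
force: [-0.3, -1.0, 1.4]
width: 56.4
```

```bash
python3 -m crank '[[[0,0,0.03,0,0,0]]]' 1
```

```text
clock: 13.87
eef_pos: [452.4, -0.5, 130.5]
tool_rot: [-3.141, -0.002, -0.0]
force: [-4.1, 0.5, 21.3]
width: 56.0
```

Contact came at the expected height (131). I release, rise and look.

```bash
python3 -m crank '[[[0,0,-0.02,0,0,0],[0,0,0,0,0,0],[0,0,0,0,0,0],[0,0,0,0,0,0],[0,0,0,0,0,0]]]' -1; python3 -m crank '[[[0,0,-0.3,0,0,0],[0,0,-0.6,0,0,0],[0,0,-0.9,0,0,0],[0,0,-0.9,0,0,0],[0,0,-0.6,0,0,0],[0,0,0,0,0,0]]]' -1;  python3 go.py 433.5 285.3 140
```

```text
clock: 14.28
eef_pos: [453.5, -0.5, 131.8]
tool_rot: [-3.141, -0.004, -0.0]
force: [-0.2, -1.1, 0.9]
width: 85.2
clock: 14.78
eef_pos: [451.5, -0.9, 236.2]
tool_rot: [-3.141, 0.0, -0.001]
force: [0.1, 0.1, 0.2]
width: 85.4
t 14.7833 tcp [451.541  -0.868 236.214] rot [-3.141  0.    -0.001] w 85.41309581203843 F [0.077 0.141 0.153]
turn units [-0.003  0.001 -0.007] shift units now [-0.608 -9.537  3.211] after turn [-0.601 -9.539  3.207]
```

```bash
python3 -m crank '[[[0,-0.5,0,0,0,0],[0,-0.9,0,0,0,0],[0,-1,0,0,0,0],[0,-1,0,0,0,0],[-0.1,-1,0,0,0,0],[-0.1,-1,0,0,0,0],[-0.1,-1,0.3,0,0,0],[-0.1,-0.9,0.5,0,0,0],[-0.1,-0.9,0.6,0,0,0],[-0.1,-0.7,0.6,0,0,0],[0,-0.3,0.4,0,0,0],[0,0,0,0,0,0]]]' -1; python3 - <<'E'
from ring import *
for n in("scene","top"):
    im=ctrl.get_image(n);P=cloud(im);save(im,n+"4.png")
    print(n,"brim",ring(P,(450,0),115,122,37,48),"rim",ring(P,(450,0),160,170,28.5,34),"cup",ring(P,(450,0),45,105,32,37))
    print("press",fit(P,"press"))
s=cv2.imread("pics/scene4.png");cv2.imwrite("pics/s4.png",cv2.resize(s[120:300,280:480],(600,540)))
E
python3 go.py 433.5 285.3 110
```

```text
clock: 15.78
eef_pos: [434.2, 286.1, 162.4]
tool_rot: [-3.14, -0.006, -0.008]
force: [-0.1, 1.0, 0.2]
width: 85.3
scene brim (array([452.1,   0.7]), 423, np.float64(4.291484395924954), array([462. ,   7.8, 118.3])) rim (array([451.7,   0.4]), 167, np.float64(0.8490023146658814), array([452.5,   0.5, 163.4])) cup (array([449.3,  -0.3]), 395, np.float64(0.6421954699802583), array([469.9,  15.7,  71.7]))
press (array([433.9, 286.7]), array([427.8, 281. , 441.1, 291.9]), array([13.3, 10.8,  9.2]), 34, np.float64(78.74072604970414))
top brim (array([453.7,  -1.8]), 462, np.float64(5.011432305145316), array([449. ,  -1.7, 118.9])) rim (array([451.6,  -1. ]), 91, np.float64(0.7700699269522637), array([453.3,  -0.6, 165. ])) cup None
press (array([433.3, 285.1]), array([428.7, 279.6, 438.6, 291.1]), array([10. , 11.6, 11.9]), 17, np.float64(80.81163727188434))
t 15.8833 tcp [435.489 284.034 164.253] rot [-3.14  -0.008 -0.011] w 85.58385263728243 F [ 1.086 -0.829 -0.136]
turn units [-0.011 -0.074 -0.1  ] shift units now [-0.081 -0.039  1.808] after turn [-0.066 -0.042  1.808]
```

View pics/s4.png

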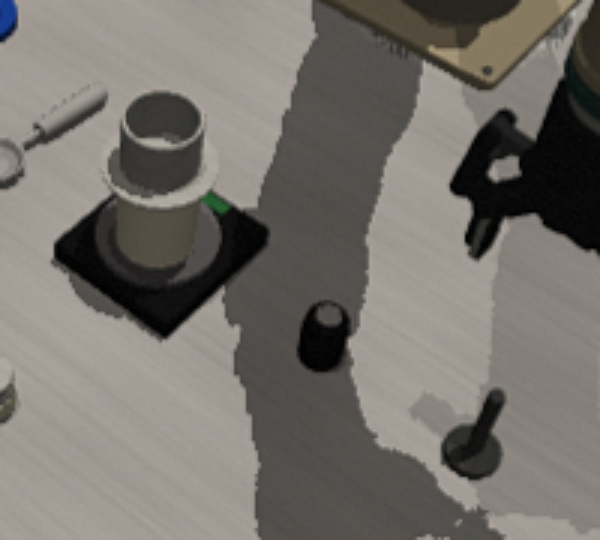

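The filter is seated squarely, with its rim at crop (160,105) and z 165. The press is at (470,450), and its stem looks slanted, so I check the disc centre before gripping.

```bash
python3 - <<'E'
from ring import *
for n in("scene","top"):
    im=ctrl.get_image(n);P=cloud(im);a=P.reshape(-1,3)
    a=a[(np.hypot(a[:,0]-433,a[:,1]-287)<45)&(a[:,2]>4)&(a[:,2]<95)]
    for z in range(4,92,8):
        b=a[(a[:,2]>=z)&(a[:,2]<z+8)]
        if len(b): print(n,z,len(b),np.median(b,0),b[:,:2].min(0),b[:,:2].max(0))
E
```

```text
scene 4 217 [437.6 288.9   7.8] [413.1 265.5] [454.8 306.5]
scene 12 13 [437.6 285.4  15.8] [432.5 269.8] [439.1 292.3]
scene 20 13 [437.4 287.5  24.8] [433.4 280.5] [440.3 291.3]
scene 28 9 [437.5 286.5  31.7] [436.  282.1] [439.  291.9]
scene 36 13 [438.  287.   38.9] [433.6 281. ] [439.6 291.6]
scene 44 12 [437.8 287.7  47.6] [434.4 281.4] [439.1 291.9]
scene 52 16 [437.1 286.7  54.6] [431.3 281.6] [438.9 291.4]
scene 60 11 [437.5 287.4  63.7] [432.4 280.6] [439.1 291.8]
scene 68 16 [437.2 287.2  71.3] [430.8 281.1] [440.3 292.1]
scene 76 28 [433.9 286.6  79.4] [428.4 281. ] [439.3 291.7]
top 4 160 [432.9 280.    7. ] [390.8 244.4] [474.1 326. ]
top 12 18 [428.1 281.2  13.2] [420.7 264.3] [441.2 304. ]
top 20 2 [430.8 281.8  25.3] [428.1 278.9] [433.5 284.7]
top 28 2 [429.8 281.8  32.6] [429.3 281. ] [430.2 282.6]
top 36 4 [430.2 281.8  39.7] [428.1 279.8] [434.8 286.9]
top 44 2 [433.2 280.6  47.6] [430.7 280.3] [435.7 280.8]
top 52 3 [429.3 281.8  54.5] [428.8 279.6] [432.5 283.9]
top 60 2 [432.2 280.3  63.1] [431.1 280. ] [433.4 280.6]
top 68 4 [431.7 283.8  72.3] [429.8 279.4] [435.5 289. ]
top 76 12 [433.8 285.3  80.3] [428.2 279.6] [439.1 291.1]
top 84 2 [434.3 281.6  85.4] [432.7 281.2] [435.9 281.9]
```

```bash
python3 -m crank '[[[-0.06,-0.06,0.3,-0.01,-0.07,-0.1],[0,0,0.7,0,0,0],[0,0,0.8,0,0,0],[0,0,0.5,0,0,0],[0,0,0.2,0,0,0],[0,0,0,0,0,0],[0,0,0,0,0,0]]]' -1; python3 go.py 433.7 286 51
```

```text
clock: 16.57
eef_pos: [442.2, 279.9, 92.6]
tool_rot: [-3.136, -0.012, -0.013]
force: [0.1, 0.3, 0.5]
width: 85.6
t 16.5667 tcp [442.216 279.868  92.591] rot [-3.136 -0.012 -0.013] w 85.63285899977012 F [0.103 0.325 0.53 ]
turn units [-0.052 -0.119 -0.122] shift units now [-0.304 -0.193  1.384] after turn [-0.284 -0.204  1.386]
```

```bash
python3 -m crank '[[[-0.29,-0.2,0.3,-0.05,-0.12,-0.12],[0,0,0.5,0,0,0],[0,0,0.4,0,0,0],[0,0,0.15,0,0,0],[0,0,0,0,0,0]]]' -1; python3 go.py 433.7 286 51
```

```text
clock: 16.98
eef_pos: [434.9, 289.7, 53.8]
tool_rot: [-3.136, -0.004, 0.002]
force: [0.3, 0.5, -0.9]
width: 85.4
t 16.9833 tcp [434.939 289.65   53.757] rot [-3.136 -0.004  0.002] w 85.35773238321791 F [ 0.299  0.518 -0.881]
turn units [-0.05  -0.038  0.019] shift units now [-0.042  0.122  0.091] after turn [-0.041  0.122  0.092]
```

```bash
python3 -m crank '[[[-0.04,0.12,0.08,-0.05,-0.04,0.02],[0,0,0,0,0,0]]]' -1; python3 go.py 433.7 286 51;  python3 -m crank '[[[0,0,0,0,0,0],[0,0,0,0,0,0],[0,0,0,0,0,0],[0,0,0,0,0,0],[0,0,0,0,0,0],[0,0,0,0,0,0],[0,0,0,0,0,0],[0,0,0,0,0,0],[0,0,0,0,0,0],[0,0,0,0,0,0]]]' 1; python3 go.py 433.7 286 51
```

```text
clock: 17.15
eef_pos: [433.6, 286.7, 51.9]
tool_rot: [-3.141, 0.0, 0.001]
force: [-0.4, -0.2, 0.5]
width: 85.1
t 17.15 tcp [433.598 286.671  51.905] rot [-3.141  0.     0.001] w 85.09856553928279 F [-0.358 -0.197  0.469]
turn units [-0.003  0.002  0.009] shift units now [0.003 0.022 0.03 ] after turn [0.003 0.022 0.03 ]
clock: 17.98
eef_pos: [435.0, 287.4, 54.3]
tool_rot: [-3.139, -0.003, 0.001]
force: [-0.3, -1.5, 1.1]
width: 5.9
t 17.9833 tcp [434.97  287.365  54.255] rot [-3.139 -0.003  0.001] w 5.87314331249417 F [-0.269 -1.538  1.075]
turn units [-0.024 -0.03   0.005] shift units now [-0.043  0.046  0.108] after turn [-0.042  0.046  0.109]
```

```bash
python3 -m crank '[[[0,0,-0.2,0,0,0],[0,0,-0.5,0,0,0],[0,0,-0.9,0,0,0],[0,0,-0.9,0,0,0],[0,0,-0.9,0,0,0],[0,0,-0.9,0,0,0],[0,0,-0.9,0,0,0],[0,0,-0.9,0,0,0],[0,0,-0.8,0,0,0],[0,0,-0.4,0,0,0],[0,0,0,0,0,0],[0,0,0,0,0,0]]]' 1; python3 - <<'E'
from ring import *
im=ctrl.get_image("scene");save(im,"scene5.png")
s=cv2.imread("pics/scene5.png");cv2.imwrite("pics/s5.png",cv2.resize(s[120:300,300:500],(600,540)))
E
python3 go.py 451.7 0 250
```

```text
clock: 18.98
eef_pos: [431.7, 285.2, 285.9]
tool_rot: [-3.141, 0.001, 0.001]
force: [-0.2, -0.1, -1.3]
width: 5.9
t 19.0333 tcp [431.658 285.188 285.635] rot [-3.141  0.001  0.001] w 5.808069444689756 F [ 0.197  0.542 -0.305]
turn units [-0.001  0.012  0.006] shift units now [0.663 9.507 1.186] after turn [0.668 9.506 1.188]
```

View pics/s5.png

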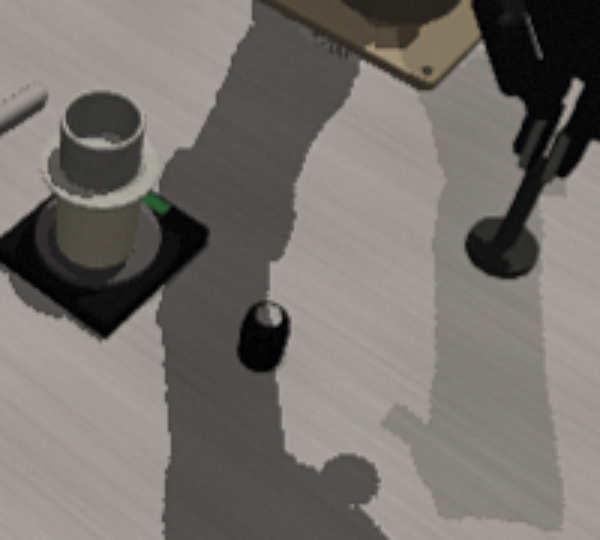

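The press is held by its stem, disc at crop (502,247), looking upright. I carry it to the filter.

```bash
python3 -m crank '[[[0,0.4,0,0,0,0],[0.1,0.8,0,0,0,0],[0.1,1,0,0,0,0],[0.1,1,0,0,0,0],[0.1,1,0.1,0,0,0],[0.1,1,0.2,0,0,0],[0.1,1,0.2,0,0,0],[0.1,1,0.2,0,0,0],[0,1,0.2,0,0,0],[0,0.8,0.1,0,0,0],[0,0.4,0,0,0,0],[0,0,0,0,0,0]]]' 1; python3 go.py 451.7 0 230
```

```text
clock: 20.03
eef_pos: [438.4, -20.1, 239.6]
tool_rot: [3.13, 0.033, 0.0]
force: [-0.2, -0.7, 0.3]
width: 6.1
t 20.0333 tcp [438.446 -20.146 239.622] rot [3.13  0.033 0.   ] w 6.060167142214151 F [-0.174 -0.66   0.287]
turn units [0.112 0.319 0.006] shift units now [ 0.453 -0.675  0.298] after turn [ 0.442 -0.672  0.321]
```

```bash
python3 -m crank '[[[0.4,-0.6,0,0.11,0.32,0],[0.05,-0.07,0,0,0,0],[0,0,0,0,0,0],[0,0,0,0,0,0]]]' 1; python3 - <<'E'
from ring import *
for n in("scene",):
    im=ctrl.get_image(n);P=cloud(im);save(im,n+"6.png");a=P.reshape(-1,3)
    print("rim",ring(P,(452,0),160,170,28.5,34))
    b=a[(np.hypot(a[:,0]-452,a[:,1])<45)&(a[:,2]>175)&(a[:,2]<225)]
    for z in range(175,225,5):
        c=b[(b[:,2]>=z)&(b[:,2]<z+5)]
        if len(c): print(z,len(c),np.median(c,0),c[:,:2].min(0),c[:,:2].max(0))
E
python3 go.py 451.7 0 230
```

```text
clock: 20.37
eef_pos: [447.8, -1.3, 235.9]
tool_rot: [3.14, 0.009, -0.003]
force: [1.1, -0.5, -0.7]
width: 6.2
rim (array([451.8,   0.5]), 113, np.float64(0.8730262017764225), array([461.2,   6.5, 163.7]))
180 20 [458.1  11.5 183.1] [432.7  -8.2] [465.5  17.3]
185 133 [450.2   3.4 188.8] [423.7 -23.1] [466.1  17.6]
190 73 [449.8  -1.2 191. ] [427.  -21.1] [465.3  19.4]
195 11 [449.7   1.7 197.3] [444.7  -5.2] [452.3   3.5]
200 12 [449.   -0.6 202. ] [443.9  -7.1] [451.4   3.7]
205 8 [448.8   1.4 207.2] [443.5  -2.5] [451.3   3.1]
210 8 [450.5   0.2 211.6] [444.6  -3. ] [452.    2.9]
215 12 [449.2   1.2 216.6] [441.7  -3.7] [452.    3.7]
220 11 [450.    0.8 222.2] [443.7  -4.4] [451.2   4. ]
t 20.4167 tcp [447.732  -1.326 235.868] rot [ 3.14   0.009 -0.003] w 6.141732709976224 F [-0.455  0.293 -2.365]
turn units [ 0.012  0.085 -0.026] shift units now [ 0.134 -0.045  0.194] after turn [ 0.132 -0.044  0.196]
```

```bash
python3 -m crank '[[[0.2,-0.06,0.1,0.01,0.09,-0.03],[0,0,0.2,0,0,0],[0,0,0,0,0,0],[0,0,0,0,0,0]]]' 1;python3 go.py 453.8 0.5 200
```

```text
clock: 20.75
eef_pos: [453.9, 1.0, 225.7]
tool_rot: [3.141, -0.0, 0.003]
force: [0.8, -0.6, -0.9]
width: 5.7
t 20.75 tcp [453.868   1.023 225.711] rot [ 3.141 -0.     0.003] w 5.737344861917572 F [ 0.829 -0.553 -0.896]
turn units [ 0.007 -0.002  0.028] shift units now [-0.003  0.017  0.857] after turn [-0.002  0.017  0.857]
```

```bash
python3 -m crank '[[[0,0,0.2,0,0,0],[0,0,0.2,0,0,0],[0,0,0.1,0,0,0]]]' 1;python3 go.py 453.8 0.5 175;python3 -m crank '[[[-0.02,0,0.2,0,0,0],[-0.02,0,0.2,0,0,0],[0,0,0.1,0,0,0]]]' 1;python3 go.py 453.8 0.5 175
```

```text
clock: 21.0
eef_pos: [454.2, 0.9, 209.8]
tool_rot: [3.141, -0.001, 0.003]
force: [-0.1, 0.3, -0.4]
width: 6.0
t 21.0 tcp [454.212   0.944 209.818] rot [ 3.141 -0.001  0.003] w 6.008999680924986 F [-0.053  0.253 -0.446]
turn units [ 0.007 -0.012  0.029] shift units now [-0.015  0.014  1.161] after turn [-0.014  0.015  1.161]
clock: 21.25
eef_pos: [452.6, 0.8, 192.9]
tool_rot: [3.141, -0.0, 0.003]
force: [-0.1, -0.3, -0.1]
width: 5.7
t 21.25 tcp [452.557   0.763 192.875] rot [ 3.141 -0.     0.003] w 5.669493179590212 F [-0.058 -0.333 -0.111]
turn units [ 0.008 -0.004  0.027] shift units now [0.041 0.008 0.596] after turn [0.041 0.009 0.596]
```

```bash
python3 -m crank '[[[0.03,0,0.2,0,0,0],[0,0,0.15,0,0,0],[0,0,0,0,0,0]]]' 1;python3 -m crank '[[[0,0,0.06,0,0,0]]]' 1;python3 -m crank '[[[0,0,0.05,0,0,0]]]' 1;python3 go.py 453.8 0.5 175
```

```text
clock: 21.5
eef_pos: [452.9, 0.7, 180.3]
tool_rot: [3.141, 0.001, 0.003]
force: [0.2, 0.2, -0.5]
width: 6.0
clock: 21.58
eef_pos: [453.0, 0.6, 178.4]
tool_rot: [3.14, 0.001, 0.003]
force: [-0.8, 0.7, -0.9]
width: 6.3
clock: 21.67
eef_pos: [453.0, 0.6, 176.6]
tool_rot: [3.14, 0.001, 0.003]
force: [-0.4, 0.1, -0.8]
width: 5.7
t 21.6667 tcp [453.049   0.623 176.644] rot [3.14  0.001 0.003] w 5.670802413989242 F [-0.39   0.096 -0.812]
turn units [0.01  0.013 0.025] shift units now [0.025 0.004 0.055] after turn [0.025 0.004 0.055]
```

```bash
python3 -m crank '[[[0,0,0.04,0,0,0]]]' 1;python3 -m crank '[[[0,0,0.03,0,0,0]]]' 1
```

```text
clock: 21.75
eef_pos: [453.2, 0.6, 175.4]
tool_rot: [3.141, 0.001, 0.003]
force: [-0.2, -0.5, -1.8]
width: 6.0
clock: 21.83
eef_pos: [453.9, 0.4, 175.0]
tool_rot: [3.14, -0.001, 0.002]
force: [-1.5, -2.0, 11.3]
width: 6.0
```

```bash
python3 -m crank '[[[0,0,-0.02,0,0,0],[0,0,0,0,0,0],[0,0,0,0,0,0],[0,0,0,0,0,0],[0,0,0,0,0,0],[0,0,0,0,0,0]]]' -1;python3 -m crank '[[[0,0,-0.3,0,0,0],[0,0,-0.7,0,0,0],[0,0,-0.9,0,0,0],[0,0,-0.6,0,0,0],[0,0,0,0,0,0]]]' -1; python3 go.py 463 -311.8 200
```

```text
clock: 22.33
eef_pos: [454.8, 0.4, 176.5]
tool_rot: [3.141, -0.003, 0.002]
force: [-0.7, -0.1, 0.2]
width: 77.4
clock: 22.75
eef_pos: [453.2, 0.3, 255.3]
tool_rot: [3.14, 0.001, 0.002]
force: [1.1, 0.1, -0.1]
width: 85.3
t 22.75 tcp [453.222   0.329 255.342] rot [3.14  0.001 0.002] w 85.34535038848605 F [ 1.148  0.113 -0.113]
turn units [0.015 0.012 0.02 ] shift units now [ 0.306 10.402  1.861] after turn [ 0.326 10.404  1.845]
```

```bash
python3 -m crank '[[[0,0.5,0,0,0,0],[0,0.9,0,0,0,0],[0,1,0,0,0,0],[0,1,0,0,0,0],[0,1,0,0,0,0],[0,1,0.1,0,0,0],[0,1,0.3,0,0,0],[0.1,1,0.4,0,0,0],[0.1,1,0.5,0,0,0],[0.1,0.9,0.5,0,0,0],[0,0.6,0.4,0,0,0],[0,0,0,0,0,0]]]' -1; python3 - <<'E'
from ring import *
for n in("scene","top"):
    im=ctrl.get_image(n);P=cloud(im);save(im,n+"7.png");a=P.reshape(-1,3)
    print(n,"rim",ring(P,(451,0),160,170,28.5,34),"cup",ring(P,(450,0),45,105,32,37))
    for z in range(166,206,8):
        c=a[(np.hypot(a[:,0]-452,a[:,1])<30)&(a[:,2]>=z)&(a[:,2]<z+8)]
        if len(c): print(z,len(c),np.median(c,0),c[:,:2].min(0),c[:,:2].max(0))
    print("lid",fit(P,"lid"))
s=cv2.imread("pics/scene7.png");cv2.imwrite("pics/s7.png",cv2.resize(s[100:260,200:400],(600,480)))
E
python3 go.py 463 -311.8 100
```

```text
clock: 23.75
eef_pos: [465.7, -307.1, 187.8]
tool_rot: [3.141, -0.005, 0.012]
force: [-0.2, -1.2, 0.0]
width: 85.4
scene rim (array([451.5,  -0. ]), 162, np.float64(1.0510139204529114), array([455.1,   1.9, 163.8])) cup (array([449.2,  -0.4]), 393, np.float64(0.6707203324553674), array([469.9,  15.5,  71.6]))
166 32 [454.8   0.  166.9] [424.1 -27.4] [481.3  28.3]
174 11 [455.7   3.  178.6] [449.6  -0.9] [457.9   5.7]
182 16 [455.9   2.  187.2] [448.8  -3.9] [458.3   5. ]
190 15 [455.5   2.7 194.1] [448.6  -2.9] [457.5   4.7]
198 22 [452.4  -0.6 199.8] [447.2  -7.5] [456.7   5.6]
lid (array([ 462.2, -311.5]), array([ 440.3, -335.8,  484.4, -288.4]), array([44.1, 47.4, 16.2]), 178, np.float64(53.23440235776003))
top rim (array([451.8,  -0.9]), 91, np.float64(0.8085516149448644), array([454. ,  -1.2, 164.8])) cup None
166 38 [447.6   5.6 167.1] [422.6 -29. ] [480.7  27.1]
174 4 [447.5   0.4 179.7] [446.9  -3.3] [451.8   4.3]
182 1 [448.1   1.8 187.4] [448.1   1.8] [448.1   1.8]
190 5 [447.7  -3.  196.5] [446.3  -5.6] [449.2   2. ]
198 14 [452.9  -1.7 203.3] [447.7  -5.4] [455.8   2.1]
lid (array([ 463.6, -311.7]), array([ 443.7, -327.6,  484.9, -290.5]), array([41.2, 37.1, 15.5]), 126, np.float64(53.78678760749711))
t 23.85 tcp [ 467.07  -303.237  189.452] rot [-3.14  -0.007  0.016] w 85.43828680518016 F [0.371 1.34  0.071]
turn units [-0.013 -0.063  0.151] shift units now [-0.16   0.287  2.98 ] after turn [-0.136  0.285  2.982]
```

View pics/s7.png

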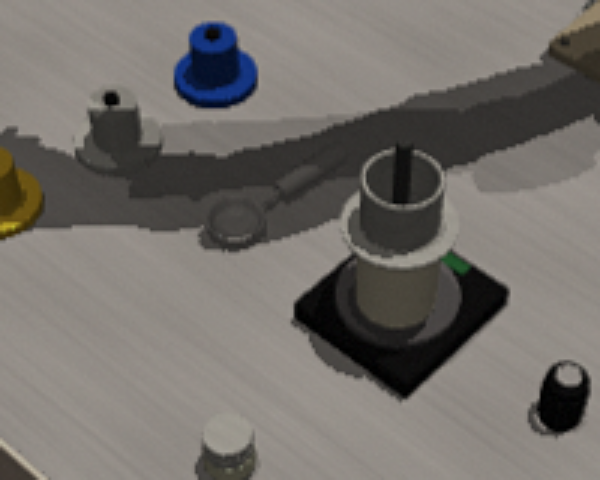

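The press stands upright in the filter (stem at crop (403,175), top at z≈201). The silver lid is still at (115,135), and the bystanders haven't moved.

```bash
python3 -m crank '[[[-0.13,0.28,0.4,0,-0.06,0.15],[0,0,0.8,0,0,0],[0,0,0.8,0,0,0],[0,0,0.5,0,0,0],[0,0,0.2,0,0,0],[0,0,0,0,0,0],[0,0,0,0,0,0]]]' -1; python3 go.py 463 -311.6 75
```

```text
clock: 24.43
eef_pos: [467.2, -305.1, 107.7]
tool_rot: [-3.139, -0.006, 0.008]
force: [1.2, -0.5, 0.8]
width: 85.1
t 24.4333 tcp [ 467.213 -305.105  107.739] rot [-3.139 -0.006  0.008] w 85.0620031576706 F [ 1.193 -0.487  0.827]
turn units [-0.023 -0.056  0.075] shift units now [-0.149  0.218  1.09 ] after turn [-0.14   0.216  1.091]
```

```bash
python3 -m crank '[[[-0.14,0.21,0.3,-0.02,-0.05,0.07],[0,0,0.6,0,0,0],[0,0,0.6,0,0,0],[0,0,0.5,0,0,0],[0,0,0.2,0,0,0],[0,0,0,0,0,0]]]' -1; python3 go.py 463 -311.6 21
```

```text
clock: 24.93
eef_pos: [467.1, -315.7, 43.9]
tool_rot: [3.134, -0.01, 0.0]
force: [-0.1, 0.1, -0.3]
width: 85.3
t 24.9333 tcp [ 467.086 -315.692   43.897] rot [ 3.134 -0.01   0.   ] w 85.25055935000013 F [-0.067  0.09  -0.292]
turn units [ 0.075 -0.098  0.003] shift units now [-0.144 -0.142  0.761] after turn [-0.136 -0.136  0.763]
```

```bash
python3 -m crank '[[[-0.14,-0.14,0.2,0.07,-0.1,0],[0,0,0.3,0,0,0],[0,0,0.2,0,0,0],[0,0,0,0,0,0]]]' -1; python3 go.py 463 -311.6 20
```

```text
clock: 25.27
eef_pos: [463.8, -312.8, 23.4]
tool_rot: [3.139, -0.002, -0.0]
force: [-0.2, -0.1, 0.0]
width: 85.4
t 25.2667 tcp [ 463.845 -312.836   23.386] rot [ 3.139 -0.002 -0.   ] w 85.41694745871555 F [-0.194 -0.092  0.008]
turn units [ 0.024 -0.02  -0.004] shift units now [-0.028 -0.041  0.113] after turn [-0.028 -0.041  0.113]
```

```bash
python3 -m crank '[[[-0.03,-0.04,0.1,0.02,-0.02,0],[0,0,0,0,0,0]]]' -1; python3 -m crank '[[[0,0,0,0,0,0],[0,0,0,0,0,0],[0,0,0,0,0,0],[0,0,0,0,0,0],[0,0,0,0,0,0],[0,0,0,0,0,0],[0,0,0,0,0,0],[0,0,0,0,0,0],[0,0,0,0,0,0]]]' 1; python3 -m crank '[[[0,0,-0.2,0,0,0],[0,0,-0.5,0,0,0],[0,0,-0.9,0,0,0],[0,0,-0.9,0,0,0],[0,0,-0.9,0,0,0],[0,0,-0.9,0,0,0],[0,0,-0.9,0,0,0],[0,0,-0.9,0,0,0],[0,0,-0.9,0,0,0],[0,0,-0.6,0,0,0],[0,0,0,0,0,0],[0,0,0,0,0,0]]]' 1; python3 go.py 452 -0.3 260
```

```text
clock: 25.43
eef_pos: [463.1, -311.7, 20.2]
tool_rot: [3.141, -0.0, -0.0]
force: [-0.9, 1.2, -0.3]
width: 85.4
clock: 26.18
eef_pos: [463.7, -311.8, 21.7]
tool_rot: [3.14, -0.002, -0.0]
force: [-0.4, 0.1, 0.1]
width: 40.9
clock: 27.18
eef_pos: [460.7, -310.5, 262.6]
tool_rot: [-3.14, 0.002, -0.001]
force: [-0.3, 0.3, -1.7]
width: 41.0
t 27.1833 tcp [ 460.703 -310.505  262.6  ] rot [-3.14   0.002 -0.001] w 41.009651332428525 F [-0.334  0.346 -1.727]
turn units [-0.015  0.018 -0.014] shift units now [ -0.305 -10.34    0.103] after turn [ -0.29  -10.34    0.087]
```

```bash
python3 -m crank '[[[0,-0.4,0,0,0,0],[0,-0.8,0,0,0,0],[0,-1,0,0,0,0],[0,-1,0,0,0,0],[0,-1,0,0,0,0],[0,-1,0,0,0,0],[0,-1,0,0,0,0],[0,-1,0,0,0,0],[0,-1,0,0,0,0],[0,-0.8,0,0,0,0],[0,-0.5,0,0,0,0],[0,0,0,0,0,0]]]' 1; python3 go.py 452 -0.3 255
```

```text
clock: 28.18
eef_pos: [444.8, -1.6, 246.7]
tool_rot: [-3.133, 0.037, -0.001]
force: [0.2, 0.3, -1.0]
width: 40.8
t 28.1833 tcp [444.845  -1.643 246.686] rot [-3.133  0.037 -0.001] w 40.833755758758144 F [ 0.188  0.307 -1.049]
turn units [-0.084  0.351 -0.008] shift units now [ 0.228 -0.047 -0.285] after turn [ 0.238 -0.045 -0.277]
```

```bash
python3 -m crank '[[[0.2,-0.04,-0.15,-0.08,0.35,0],[0,0,0,0,0,0],[0,0,0,0,0,0],[0,0,0,0,0,0]]]' 1; python3 go.py 452 -0.3 255; python3 - <<'E'
from ring import *
for n in("scene",):
    im=ctrl.get_image(n);P=cloud(im);save(im,n+"8.png");a=P.reshape(-1,3)
    a=a[(np.hypot(a[:,0]-452,a[:,1])<50)&(a[:,2]>120)]
    print("rim",ring(P,(451,0),160,170,28.5,34))
    for z in range(160,300,8):
        c=a[(a[:,2]>=z)&(a[:,2]<z+8)]
        if len(c): print(z,len(c),np.median(c,0),c[:,:2].min(0),c[:,:2].max(0))
s=cv2.imread("pics/scene8.png");cv2.imwrite("pics/s8.png",cv2.resize(s[60:220,240:440],(600,480)))
E
python3 go.py 452 -0.3 255
```

```text
clock: 28.52
eef_pos: [446.0, 1.2, 246.8]
tool_rot: [3.141, 0.011, 0.004]
force: [-0.2, 0.8, -0.9]
width: 41.2
t 28.5167 tcp [445.968   1.17  246.842] rot [3.141 0.011 0.004] w 41.174171880233 F [-0.15   0.754 -0.905]
turn units [0.005 0.102 0.034] shift units now [ 0.198  0.05  -0.274] after turn [ 0.201  0.049 -0.272]
rim (array([451.2,   0.1]), 165, np.float64(1.1626217453162262), array([455.1,   2.1, 163.9]))
160 161 [456.2   3.4 163.8] [421.9 -30.1] [481.7  29.9]
168 12 [455.7   1.1 171.9] [452.1  -6.5] [458.    5.8]
176 13 [454.6   3.3 179.2] [450.7  -1.7] [458.    5.7]
184 19 [455.4   2.  189.6] [447.5  -2.4] [459.    5.4]
192 6 [456.3   2.3 195.1] [452.8  -2.8] [457.5   5.1]
224 99 [473.9  22.9 228.9] [425.  -28.7] [484.7  40.9]
232 473 [460.1  15.6 236.1] [407.1 -38.2] [483.6  40.3]
240 65 [462.4  14.2 244.2] [436.4 -11.1] [467.7  24. ]
248 65 [462.   15.1 252.4] [436.7 -11.4] [467.9  23.2]
256 63 [462.5  12.6 260.2] [437.2 -13.5] [467.2  23.9]
264 60 [462.9  11.6 267.4] [448.7 -13.8] [468.4  28.2]
272 231 [454.8   0.9 278. ] [425.1 -33.1] [467.8  34. ]
280 108 [450.    1.1 284.6] [433.6 -32.2] [459.   35.6]
288 69 [451.8 -18.3 292.1] [434.3 -33. ] [458.2  36.1]
296 78 [452.2  21.3 299.5] [435.  -32.9] [457.8  36. ]
t 28.5667 tcp [445.894   0.907 246.786] rot [3.141 0.011 0.003] w 41.06232612543341 F [ 0.079 -1.145 -1.466]
turn units [0.007 0.104 0.029] shift units now [ 0.2    0.041 -0.276] after turn [ 0.204  0.04  -0.274]
```

View pics/s8.png

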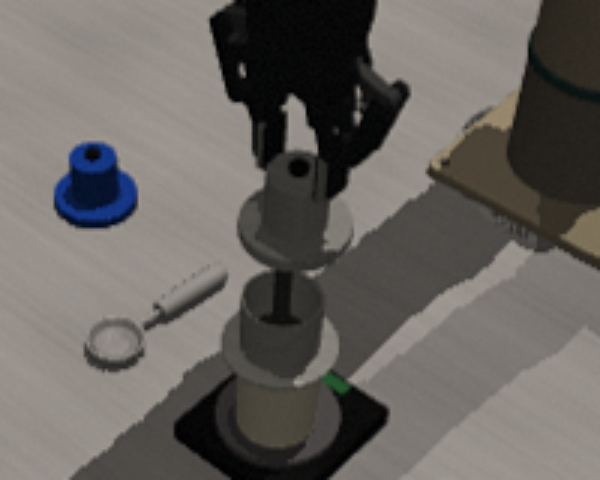

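The lid is level above the stack, with its skirt at crop (295,232) and centre at TCP + (0, 0.4). I lower it in stages.

```bash
python3 -m crank '[[[0.18,0.04,0.1,0.01,0.1,0.03],[0,0,0.3,0,0,0],[0,0,0.3,0,0,0],[0,0,0.1,0,0,0],[0,0,0,0,0,0]]]' 1; python3 go.py 451.4 -0.3 195
```

```text
clock: 28.98
eef_pos: [451.8, -3.4, 219.6]
tool_rot: [3.141, 0.001, -0.006]
force: [-0.5, -0.8, -0.6]
width: 41.0
t 28.9833 tcp [451.791  -3.414 219.601] rot [ 3.141  0.001 -0.006] w 41.002933694800696 F [-0.502 -0.771 -0.618]
turn units [ 0.005  0.008 -0.058] shift units now [-0.013 -0.104  0.82 ] after turn [-0.013 -0.104  0.82 ]
```

```bash
python3 -m crank '[[[0,-0.1,0.2,0,0,-0.05],[0,0,0.3,0,0,0],[0,0,0.2,0,0,0],[0,0,0,0,0,0]]]' 1; python3 go.py 451.4 -0.3 180
```

```text
clock: 29.32
eef_pos: [452.1, -0.5, 196.8]
tool_rot: [3.141, 0.001, -0.001]
force: [-0.6, 0.4, -1.8]
width: 40.8
t 29.3167 tcp [452.072  -0.479 196.765] rot [ 3.141  0.001 -0.001] w 40.83266943470265 F [-0.65   0.402 -1.811]
turn units [ 0.005  0.009 -0.012] shift units now [-0.022 -0.006  0.559] after turn [-0.022 -0.006  0.559]
```

```bash
python3 -m crank '[[[-0.02,0,0.15,0,0,0],[0,0,0.15,0,0,0],[0,0,0.1,0,0,0]]]' 1;python3 -m crank '[[[0,0,0.06,0,0,0]]]' 1; python3 -m crank '[[[0,0,0.05,0,0,0]]]' 1;python3 go.py 451.4 -0.3 178.7
```

```text
clock: 29.57
eef_pos: [452.2, -0.2, 184.4]
tool_rot: [3.141, -0.001, -0.001]
force: [-0.7, -0.2, -1.9]
width: 40.9
clock: 29.65
eef_pos: [452.0, -0.2, 182.2]
tool_rot: [3.141, -0.0, -0.001]
force: [0.0, -0.3, -1.4]
width: 40.8
clock: 29.73
eef_pos: [452.1, -0.2, 180.6]
tool_rot: [3.141, -0.0, -0.001]
force: [-0.2, 0.1, -1.7]
width: 40.8
t 29.7333 tcp [452.116  -0.211 180.556] rot [ 3.141 -0.    -0.001] w 40.82020783306474 F [-0.217  0.065 -1.685]
turn units [ 0.003 -0.004 -0.008] shift units now [-0.024  0.003  0.062] after turn [-0.024  0.003  0.062]
```

```bash
python3 -m crank '[[[0,0,0.05,0,0,0]]]' 1; python3 -m crank '[[[0,0,0.03,0,0,0]]]' 1
```

```text
clock: 29.82
eef_pos: [452.1, -0.2, 178.9]
tool_rot: [3.141, -0.001, -0.001]
force: [0.1, 1.2, -1.4]
width: 41.3
clock: 29.9
eef_pos: [452.5, -0.2, 178.4]
tool_rot: [3.141, -0.001, -0.001]
force: [-1.8, 0.1, 12.3]
width: 41.6
```

Seated at the expected height. I release, rise and check.

```bash
python3 -m crank '[[[0,0,-0.02,0,0,0],[0,0,0,0,0,0],[0,0,0,0,0,0],[0,0,0,0,0,0],[0,0,0,0,0,0]]]' -1;python3 -m crank '[[[0,0,-0.3,0,0,0],[0,0,-0.7,0,0,0],[0,0,-0.9,0,0,0],[0,0,-0.9,0,0,0],[0,0.5,-0.3,0,0,0],[0,0.9,0,0,0,0],[0,1,0,0,0,0],[0,1,0,0,0,0],[0,0.9,0,0,0,0],[0,0.5,0,0,0,0],[0,0,0,0,0,0],[0,0,0,0,0,0]]]' -1; python3 - <<'E'
from ring import *
for n in("scene","top"):
    im=ctrl.get_image(n);P=cloud(im);save(im,n+"9.png");a=P.reshape(-1,3)
    print(n,"cup",ring(P,(450,0),45,105,32,37))
    a=a[(np.hypot(a[:,0]-452,a[:,1])<46)&(a[:,2]>112)]
    for z0,z1 in((114,124),(126,155),(164,174),(176,205),(206,214),(214,224)):
        c=a[(a[:,2]>=z0)&(a[:,2]<z1)]
        if len(c): print(z0,len(c),np.median(c,0),(c.min(0)+c.max(0))/2,np.ptp(c,axis=0))
    print("shaker",fit(P,"shaker"),"tin",fit(P,"tin"))
s=cv2.imread("pics/scene9.png");cv2.imwrite("pics/s9.png",cv2.resize(s[80:280,200:440],(720,600)))
E
python3 go.py 452 -0.3 255
```

```text
clock: 30.32
eef_pos: [453.6, -0.2, 179.8]
tool_rot: [-3.142, -0.004, -0.001]
force: [-0.5, 0.1, -0.2]
width: 85.7
clock: 31.32
eef_pos: [454.2, -149.3, 285.5]
tool_rot: [3.14, -0.011, 0.004]
force: [0.9, 0.4, -0.5]
width: 85.5
scene cup (array([449.1,  -0.3]), 395, np.float64(0.5644667044283054), array([469.8,  15.6,  71.5]))
114 396 [472.8  19.5 117.9] [453.6   0.5 119.1] [83.6 85.8  9.3]
126 157 [474.3  16.9 134.9] [461.2   6.3 136.5] [41.9 49.5 20.8]
164 459 [466.6  13.8 167.9] [451.7   0.5 169. ] [78.3 77.8 10. ]
176 205 [467.8  12.2 190.6] [458.5   3.1 190.5] [32.9 38.1 28.9]
206 244 [455.6   2.9 209.9] [452.2   0.5 209.9] [43.6 42.7  7.8]
214 27 [453.3   0.4 216.6] [451.3   1.5 216.4] [13.3 12.5  3.4]
shaker (array([437.8, 152.5]), array([420.1, 137. , 452.6, 169. ]), array([32.5, 32. ,  8.3]), 88, np.float64(47.5946635710002)) tin (array([635.6,  -2.5]), array([618.1, -21.4, 652.7,  14.7]), array([34.6, 36.1,  9.5]), 194, np.float64(41.7819440052066))
top cup None
114 161 [422.6   0.7 118.7] [440.1  -1.6 118.9] [61.5 85.1  9.9]
164 425 [444.2  -1.2 168.4] [452.5  -1.  168.9] [78.  76.7  9.9]
176 35 [433.7   1.6 191.9] [440.3  -0.7 190.9] [20.2 40.1 28. ]
206 202 [451.7  -0.5 210.4] [451.7  -1.6 210. ] [40.8 42.1  7.9]
214 36 [452.6  -0.2 216.4] [453.4   1.1 217.8] [34.8 31.9  7.4]
shaker (array([435.3, 151.2]), array([420.8, 136.3, 451.7, 167.3]), array([31. , 30.9, 10.2]), 62, np.float64(49.35424603317003)) tin (array([636. ,  -3.9]), array([617.9, -21.4, 653.1,  13.3]), array([35.2, 34.7, 12.2]), 119, np.float64(42.33059484140515))
t 31.4167 tcp [ 454.355 -148.253  285.343] rot [ 3.14  -0.011  0.006] w 85.65405228212026 F [-1.022  0.207 -0.872]
turn units [ 0.011 -0.103  0.057] shift units now [-0.06  -4.933  1.005] after turn [-0.079 -4.932  1.011]
```

View pics/s9.png

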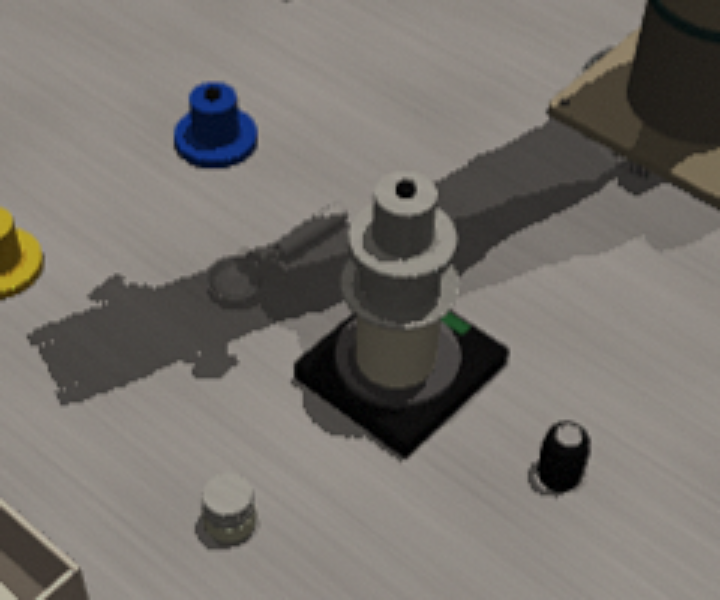

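The full stack stands upright, with the lid's skirt at crop (402,238), its top at z≈217 and all axes within 3 mm. The arm is clear and the bystanders are in place, so I hand it in.

```bash
python3 -m crank '[[[0,0,0,0,0,0],[0,0,0,0,0,0]]]' -1; python3 -c "
from cell import ctrl
print(ctrl.finish_job())"
```

```text
clock: 31.58
eef_pos: [454.6, -145.5, 285.5]
tool_rot: [-3.141, -0.011, 0.01]
force: [1.1, 0.4, -0.1]
width: 86.0
the job is handed in; nothing more can be done
None
```

The dripper is back together on the black scale: cup, filter, press, then the silver lid. Each piece was lowered until the wrist force showed contact and then let go. I handed the job in at about 32 s of the 120 s allowed, and no verdict was reported.

| Check | Measured (mm) | Limit or expected (mm) |
|---|---|---|
| Cup from pan centre | about 3–4 | 14 |
| Filter from cup | about 2–3 | 10 |
| Press from filter | about 1 | 10 |
| Lid from filter | about 1 | 10 |
| Top of filter's rim, height | about 165 | 165 |
| Top of press's stem, height | about 201 | 201 |
| Top of lid, height | about 217 | 217 |

- **Uprightness and bystanders:** All four pieces look upright. The shaker and tin moved less than 2 mm by measurement; the spoon I checked only by eye in the last picture, and it looks unmoved.
- **Disagreements:** The two cameras differ by about 1–2 mm, and by up to about 4 mm on the shaker. The gripper's opening read 3–6 mm less than each gripped diameter (for example 5.9 for the 12 mm stem), but every grip held.
- **Not checked at the end:** The press is hidden under the lid. I last saw it upright just before covering it, and the lid seated without early contact.

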